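# Roll a brass bar into the V-block and butt it against the stop

## Task

Get the brass bar ready for drilling without gripping it or picking it up: push it by its side with the fingers so that it rolls along the board and drops into the V of the steel V-block, then push it gently on its end along the V until its other end butts against the blue stop. Leave it lying there and take the hand away; do not disturb the aluminium bar, the tin, the spray can or the drill.

Things in the scene. Friction and masses are not known exactly. Their poses are not given: they have to be found in the camera images.
- drill_rest: Drilling station fixed to the bench: grey steel V-block, 170 long, 60 wide, 36 high, between two plywood boards flush with its top. Origin on the bench under the block's middle; x along the V towards the blue stop, y across, z up. Each board covers y 30 to 180 either side, x -105 to +115, top 36 above the bench; a wooden batten 8 high runs along its outer edge (y 168 to 180).
- vee (a point): Point on the V's centre line, mid-length of the V-block, level with the top of block and boards (36 above the bench); axes as drill_rest. The V runs the block's whole length (x -85 to +85), is 30 wide at the top, 15 deep, with 45 degree flanks and a 3 wide relief slot at the bottom.
- stop_face (a point): Point on the inner face of the blue stop, over the V's centre line, level with the board tops (36 above the bench); 85 from vee along x. The stop is a fixed plate 12 thick across the far end of the V, 60 wide, its top 64 above the bench.
- brass_bar: Solid brass round bar to set up, 30 diameter, 130 long, about 0.8 kg, black marker ring and line. Starts on one of the boards, roughly parallel to the V, 20 or more short of the stop. Origin at its centre; x is its axis, y and z turn as it rolls. Centre 15 above the board when on it; in the V 6 above board level, and 20 past vee towards the stop when butted. Slides in the V under 2 to 4 N.
- alu_bar: Solid aluminium (silver) round bar of the same size (30 diameter, 130 long, 0.25 kg) lying on the other packing board; to be left alone. Origin at its centre, x its axis.
- paste_tin: Small red round tin, 39 in diameter and 24 high, standing on the packing board near its far corner on the drill_rest's +y side; to be left alone. Origin at the centre of its underside.
- spray_can: White spray can, 52 in diameter, 150 high, standing on the bench beside the packing board on the +y side; to be left alone. Origin at the centre of its underside.
- cordless_drill: Yellow and black cordless drill lying on its side on the bench beside the packing board on the -y side, about 210 by 200, 68 high; to be left alone. Origin under its middle.
Mind the look-alikes: they are no part of the job. Several things have the shape of the brass_bar; the one meant has the colours described above.

How it is judged:
By the outcome, as a careful person would: the job done as asked, in the order asked, and still so for the second after the job is handed in, with the robot touching nothing.
It also fails if it takes over 48 s, if anything falls off the work surface, if the arm or the gripper's body presses on something with over 40 N, if the wrist force passes 120 N, or if a joint passes its speed limit or range.

## Robot

A 6-joint arm with a two-finger parallel gripper is mounted at the origin on the work surface. World frame = base frame: x ahead of the robot, y to its left, z up, the work surface at z = 0. Lengths are in m, angles in degrees, forces in N, time in s.
With the tool pointing down it reaches from about 0.375 to 0.975 m from the base axis. Payload 3.8 kg.
Tool frame: the origin (TCP) lies midway between the tips of the shut fingers; the grasp point (between the pads) lies 19 mm behind it (arm.grip_point_offset is the distance from the TCP to the grasp point, in m); z points along the fingers, x is the direction in which the jaws open and shut, and the axes are right-handed (so a half turn about z gives the same grasp; the last joint's range is limited). The gripper opens to 85 mm and grips with 20 to 120 N. Pads are 22 mm wide; open, the fingers measure 114 mm over their backs; the gripper's body (76 mm by 85 mm) begins 54 mm behind the grasp point. The pads swing forward as they close: fully open they stand 13 mm farther back than shut.
Start: joints at [62.344, 15.12, 91.902, -0, 72.978, -2.114], TCP at [0.291, 0.609, 0.209] pointing down, gripper open.
Joint ranges: [-150.88, 150.88], [-54.13, 125.18], [17.81, 147.31], [-75.09, 255.09], [0, 152.58], [-146.25, 146.25]. Speed limits (degrees/s): [147.25, 147.25, 180, 180, 180, 180].

## Interface

Orientations are given as a 3x3 rotation matrix whose columns are the frame's x, y, z axes.
In Python, from bench import arm gives the robot as it stands. The module is installed in compiled form; this text tells all that it offers.
- The arm moves only by the shell command python3 -m jog 'ROWS' [FORCE]. ROWS is JSON, a list of rows, each a list of 7 numbers: the closure, from 0 (fully open) to 1 (shut), then the shift along the tool's x, y, z in mm, then the turn, a rotation vector about the tool's x, y, z in degrees. In form: [[gripper, x, y, z, rx, ry, rz], ...]. A call has 1 to 10 rows; each row is the pose to reach, as a shift and turn from the pose commanded when the call began, along the tool's axes at that moment; what a row does not reach only later rows make up. A row lasts 1/8 s, in which the tool goes at most 62.5 mm and 10.7 degrees, less where a joint would pass 70% of its speed; a pose out of reach is approached as far as the arm can. A call with a gripper value outside its range is refused whole. The fingers move at their own pace and stop on an object; FORCE is the grip in N (left out, the last holds). Time passes only in rows, so rows that repeat a pose let the fingers close. It gives the time, the measured TCP pose, the force and the opening at its end, in the units of the state.
- arm.observe(): the state, without advancing time (a new reading comes with each control period).
- arm.capture(name): name is "scene" or "top" or "wrist"; returns (picture, depth): 480x640x3 uint8, red, green, blue; 480x640 float32, m along the optical axis (not along the pixel's ray), 0 where there is no reading.
- arm.camera_params(name): a dict with "mtx" (3x3 intrinsics, pixels), "position" and "rotation" of the camera in the world. Camera axes: x right, y down, z forward; pixel columns grow to the right and rows downward; lengths in m; the calibration is good to about 2 mm. A picture is of the moment at which its call begins: read the wrist's pose just before it. camera_params takes no time and is no camera call; for the wrist camera it gives the pose at the moment of the call.
- arm.hand_in(): hands the job in, once; it reports no verdict.
The state is a dict: "time_s": time; "qpos": joint angles; "dq": joint speeds; "joint_efforts": joint torques, N m; "ee_pos": TCP position; "eef_rot": TCP orientation; "contact_force": force on the tool from outside, world axes, zero at the start; "torque": the same for the moment, N m; "finger_gap": opening from 0.0 (shut) to 1.0 (fully open).
Only numpy, scipy, OpenCV 4.12 (cv2) and the standard library are available. Lean on these libraries where they do the work, as an engineer would, in place of code of your own. Each camera call takes 0.05 s, during which the arm holds its last target.

## Working session

There is one attempt and no reset: what is moved stays moved. The work goes in short steps, Python scripts to look and compute and a shell command to move; the robot and the scene stay as the last step left them, time stands still between calls to the robot, and variables do not carry over. Pictures are saved under pics/ and viewed, and the job is handed in when it is done.

```bash
mkdir -p pics
python3 - <<'E'
from bench import arm
import cv2,numpy as np
print(arm.observe())
for n in ("scene","top"):
    p,d=arm.capture(n); cv2.imwrite(f"pics/{n}0.png",p[:,:,::-1]); np.savez(f"{n}0.npz",p=p,d=d)
    print(n,arm.camera_params(n))
E
```

```text
{'time_s': 0.0, 'qpos': array([ 6.23435346e+01,  1.51691758e+01,  9.19822839e+01, -6.67894003e-04,
        7.29783555e+01, -2.11461311e+00]), 'dq': array([0.01138065, 0.06591445, 0.01229743, 0.01480012, 0.01681106,
       0.06070442]), 'joint_efforts': array([ 2.60794252e-03, -5.15118062e+01, -3.67304385e+01,  1.14694722e-04,
        1.28174003e-02,  9.49342706e-06]), 'ee_pos': array([0.29067971, 0.60832224, 0.20755219]), 'eef_rot': array([[ 4.31166015e-01,  9.02272011e-01, -1.04179560e-03],
       [ 9.02269771e-01, -4.31167268e-01, -2.01201036e-03],
       [-2.26456880e-03, -7.24701831e-05, -9.99997433e-01]]), 'contact_force': array([-0.46627708,  0.31978758,  0.39285588]), 'torque': array([ 0.03649872, -0.04073147,  0.0260912 ]), 'finger_gap': 1.0024693375085445}
scene {'mtx': array([[590.40358855,   0.        , 318.30969194],
       [  0.        , 590.40358855, 237.42639703],
       [  0.        ,   0.        ,   1.        ]]), 'position': array([1.08884377, 0.7626373 , 0.75773676]), 'rotation': array([[-7.78963885e-01,  3.72484669e-01, -5.04450629e-01],
       [ 6.27068387e-01,  4.63621867e-01, -6.25971247e-01],
       [ 7.09649862e-04, -8.03934037e-01, -5.94718051e-01]])}
top {'mtx': array([[524.14154903,   0.        , 318.56976922],
       [  0.        , 524.14154903, 240.01785352],
       [  0.        ,   0.        ,   1.        ]]), 'position': array([0.39294903, 0.00543981, 1.00756537]), 'rotation': array([[ 0.02725751, -0.99453615,  0.10077137],
       [-0.99958988, -0.02800306, -0.00599105],
       [ 0.00878022, -0.10056674, -0.99489157]])}
```

View pics/scene0.png

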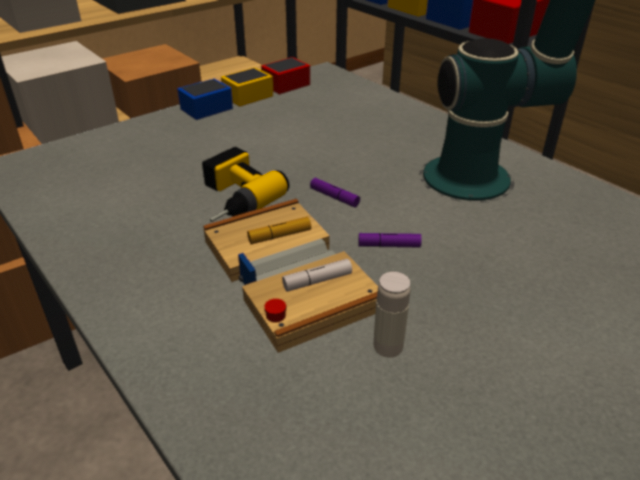

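View pics/top0.png

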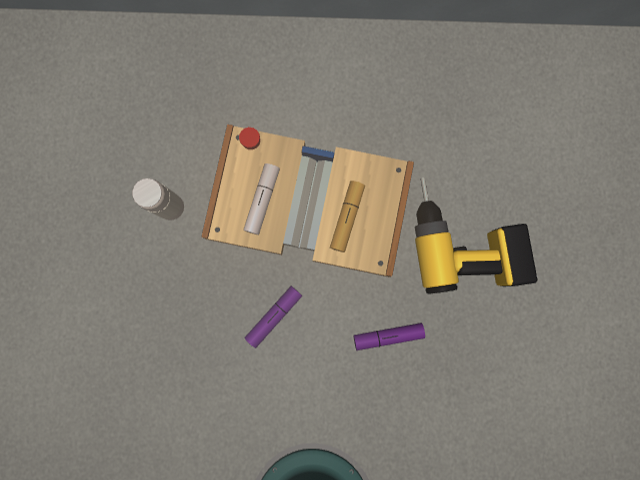

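The scene view shows the brass bar at about (280,229) on the board on the drill's side (-y). The alu bar is at (318,275), the tin at (275,310) and the can at (392,310). In the top view the brass bar is at about (348,216), the V at (308,200) and the stop at (318,153). Next I'll measure from both views.

```bash
cat > h.py <<'E'
import cv2,numpy as np
from bench import arm
def load(n,tag="0"):
    z=np.load(f"{n}{tag}.npz");return z['p'],z['d']
def pts(n,d,P=None):
    P=P or arm.camera_params(n);K=P['mtx'];v,u=np.mgrid[:480,:640]
    c=np.stack([(u-K[0,2])/K[0,0]*d,(v-K[1,2])/K[1,1]*d,d],-1)
    return c@P['rotation'].T+P['position']
def onplane(n,uv,z):
    P=arm.camera_params(n);K=P['mtx'];uv=np.atleast_2d(uv).astype(float)
    r=np.c_[(uv[:,0]-K[0,2])/K[0,0],(uv[:,1]-K[1,2])/K[1,1],np.ones(len(uv))]@P['rotation'].T
    return P['position']+r*((z-P['position'][2])/r[:,2])[:,None]
def big(m):
    n,l,s,c=cv2.connectedComponentsWithStats(m.astype(np.uint8),connectivity=8)
    return l==1+np.argmax(s[1:,4])
E
cat > meas.py <<'E'
from h import *
import sys
tag=sys.argv[1]
for n in ("top","scene"):
    p,d=load(n,tag); X=pts(n,d)
    hsv=cv2.cvtColor(p,cv2.COLOR_RGB2HSV); H,S,V=[hsv[...,i].astype(int) for i in range(3)]
    ok=(d>0)&(X[...,0]>.35)&(X[...,0]<.75)&(np.abs(X[...,1])<.35)
    wood=ok&(H>10)&(H<24)&(S>60)&(S<150)&(V>120)&(abs(X[...,2]-.036)<.012)
    print(n,"wood",wood.sum(),"z med",np.median(X[wood][:,2]))
    bl=ok&(H>100)&(H<125)&(S>100)
    if bl.any():
        bl=big(bl);print(" blue n",bl.sum(),"mean",X[bl].mean(0).round(4),"max z",X[bl][:,2].max())
    br=ok&(H>14)&(H<26)&(S>150)&(X[...,2]>.03)&(X[...,2]<.075)&(X[...,1]>-.16)
    if br.sum()>20:
        br=big(cv2.morphologyEx(br.astype(np.uint8),cv2.MORPH_CLOSE,np.ones((9,9))))
        r=cv2.minAreaRect(np.argwhere(br)[:,::-1].astype(np.float32))
        print(" brass n",br.sum(),r,"ztop",np.percentile(X[br][:,2],[5,50,95,99]).round(4))
        Y=X[br];Y=Y[(Y[:,2]>.04)&(Y[:,2]<.075)];c=Y[:,:2].mean(0);w=np.linalg.svd(Y[:,:2]-c,full_matrices=False)[2][0];w*=np.sign(w[0])
        t=(Y[:,:2]-c)@w
        print("  xy",c.round(4),"yaw",np.degrees(np.arctan2(w[1],w[0])).round(2),"ext",np.percentile(t,[1,99]).round(4))
E
python3 meas.py 0
python3 - <<'E'
import cv2,numpy as np
for n,(x,y,w,h) in (("top",(190,110,240,180)),("scene",(190,180,220,170))):
    p=cv2.imread(f"pics/{n}0.png")[y:y+h,x:x+w]
    cv2.imwrite(f"pics/{n}0c.png",cv2.resize(p,None,fx=3.3,fy=3.3,interpolation=cv2.INTER_CUBIC))
E
```

```text
top wood 15604 z med 0.0360682523527196
 blue n 146 mean [0.6519 0.0055 0.0641] max z 0.06797193567704041
scene wood 1264 z med 0.036203181399400264
 blue n 290 mean [0.6576 0.0126 0.0506] max z 0.06767814866006006
 brass n 4594 ((311.8999938964844, 296.20001220703125), (61.664405822753906, 125.54241180419922), 71.56504821777344) ztop [0.0331 0.0362 0.0444 0.0459]
  xy [0.6144 0.1909] yaw -11.02 ext [-0.1011  0.0927]
```

View pics/top0c.png

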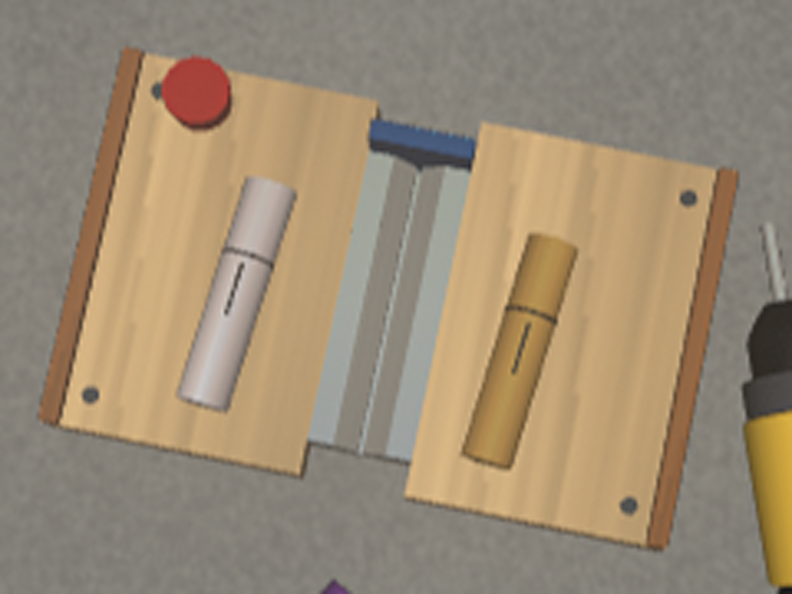

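View pics/scene0c.png

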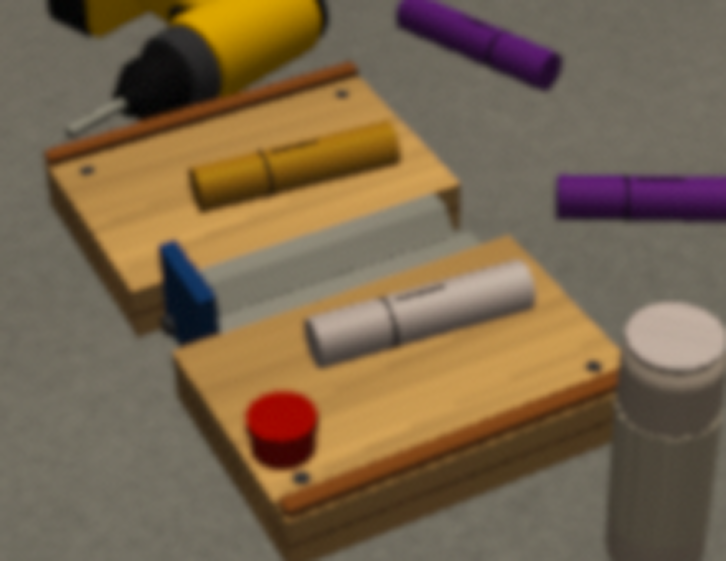

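The enlarged crops clearly show the board corners, the V slot and the brass bar. I'll turn the corners and the bar into positions.

```bash
cat > m2.py <<'E'
from h import *
f=lambda uv:np.array(uv)/3.3+[190,110]-0.35
g=lambda uv:np.array(uv)/3.3+[190,180]-0.35
A=onplane("top",f([[405,497],[481,123],[303,475],[378,100]]),.036)[:,:2]
print("top corners -yin near,far; +yin near,far\n",A.round(4))
B=onplane("scene",g([[460,185],[133,292],[512,237],[175,355]]),.036)[:,:2]
print("scene same\n",B.round(4))
for C in (A,B):
    c=C.mean(0); ax=(C[1]-C[0])+(C[3]-C[2]); ax/=np.linalg.norm(ax)
    print("centre",c.round(4),"vee",(c-.005*ax).round(4),"yaw",np.degrees(np.arctan2(ax[1],ax[0])).round(2),"len",np.linalg.norm(C[1]-C[0]).round(4),np.linalg.norm(C[3]-C[2]).round(4),"gap",np.linalg.norm(C[0]-C[2]).round(4),np.linalg.norm(C[1]-C[3]).round(4))
s=onplane("top",f([[361,455],[420,168]]),.021)[:,:2];print("slot",s.round(4),np.degrees(np.arctan2(*(s[1]-s[0])[::-1])))
# bar by height
for n in("top","scene"):
    p,d=load(n);X=pts(n,d)
    m=(d>0)&(X[...,2]>.046)&(X[...,2]<.08)&(X[...,0]>.4)&(X[...,0]<.66)&(X[...,1]>-.125)&(X[...,1]<-.01)
    m=big(m);Y=X[m];r=cv2.minAreaRect((Y[:,:2]*1000).astype(np.float32))
    c,w,_=cv2.PCACompute2 (Y[:,:2].astype(np.float32),None); w=w[0]*np.sign(w[0,0])
    print(n,m.sum(),"mean",c.round(4),"yaw",np.degrees(np.arctan2(w[1],w[0])),"ztop",np.percentile(Y[:,2],[50,90,98]).round(4),r)
E
python3 m2.py
```

```text
top corners -yin near,far; +yin near,far
 [[ 0.4533  0.01  ]
 [ 0.6698 -0.0275]
 [ 0.4641  0.0678]
 [ 0.6815  0.0321]]
scene same
 [[ 0.4557  0.0122]
 [ 0.6711 -0.0261]
 [ 0.465   0.0726]
 [ 0.6823  0.0359]]
centre [0.5672 0.0206] vee [0.5622 0.0214] yaw -9.58 len 0.2197 0.2204 gap 0.0587 0.0608
centre [0.5685 0.0237] vee [0.5636 0.0245] yaw -9.83 len 0.2188 0.2204 gap 0.0612 0.063
slot [[0.4776 0.036 ]
 [0.6462 0.0068]] -9.802654841524287
top 1132 mean [[ 0.5336 -0.051 ]] yaw -15.627621 ztop [0.0635 0.0664 0.0682] ((534.5390625, -51.46866989135742), (29.28182601928711, 130.51150512695312), 74.29778289794922)
scene 843 mean [[ 0.5414 -0.0436]] yaw -16.339458 ztop [0.0606 0.0658 0.0675] ((537.4189453125, -46.561912536621094), (32.49673080444336, 131.85116577148438), 70.91132354736328)
```

The two views agree to about 3 mm:

| Item | Measured |
|---|---|
| vee | about (0.563, 0.0225) |
| Station yaw | about -9.7° |
| Bar centre | about (0.535, -0.050) |
| Bar yaw | about -16° |
| Bar top height | about 0.067 (0.066 expected) |

In station axes the bar centre is at x -15, y -76. Next I'll move above the -y side of the bar.

```bash
cat > d.py <<'E'
from h import *
import sys
from scipy.spatial.transform import Rotation as R
VEE=np.array([.563,.0225]);YAW=-9.7
c,s=np.cos(np.radians(YAW)),np.sin(np.radians(YAW))
ex=np.array([c,s]);ey=np.array([-s,c])
def tost(p): q=np.asarray(p)[:2]-VEE; return np.array([q@ex,q@ey])*1000
def delta(sx,sy,z,yaw=0):
    o=arm.observe();T=np.r_[VEE+(sx*ex+sy*ey)/1000,z/1000]
    Rm=o['eef_rot'];a=np.radians(YAW+yaw)
    Rt=np.array([[np.cos(a),np.sin(a),0],[np.sin(a),-np.cos(a),0],[0,0,-1.]])
    print("now st",tost(o['ee_pos']).round(1),"z",(o['ee_pos'][2]*1000).round(1),"t",round(o['time_s'],2),"F",o['contact_force'].round(1))
    print("shift",(Rm.T@(T-o['ee_pos'])*1000).round(1),"rv",np.degrees(R.from_matrix(Rm.T@Rt).as_rotvec()).round(2))
if __name__=="__main__": delta(*map(float,sys.argv[1:]))
E
python3 d.py -15 -135 200
```

```text
now st [-367.1  531.6] z 207.7 t 0.1 F [-0.9 -0.4 -0.1]
shift [-545.2  520.7    8.7] rv [7.000e-02 1.000e-01 7.416e+01]
```

```bash
python3 -m jog '[[0,-43,41,0,0,0,6],[0,-86,82,0,0,0,12],[0,-129,123,0,0,0,18],[0,-172,164,1,0,0,24],[0,-215,205,2,0,0,30],[0,-258,246,3,0,0,36],[0,-301,287,4,0,0,42],[0,-344,328,5,0,0,48],[0,-387,369,5,0,0,54],[0,-430,410,6,0,0,60]]'; python3 d.py -15 -135 200
```

```text
time_s: 1.35
ee_pos: [0.4757, 0.0424, 0.2028]
eef_rot: [[0.997, 0.074, 0.0], [0.074, -0.997, 0.0], [0.0, -0.0, -1.0]]
contact_force: [0.4, 1.1, 0.6]
finger_gap: 1.0
now st [-89.4   4.9] z 202.8 t 1.35 F [0.4 1.1 0.6]
shift [ 38.5 153.7   2.7] rv [-1.000e-02 -2.000e-02  1.396e+01]
```

```bash
python3 -m jog '[[0,10,38,0,0,0,5],[0,20,77,0,0,0,10],[0,30,116,0,0,0,14],[0,38,154,0,0,0,14],[0,38,154,30,0,0,14],[0,38,154,60,0,0,14],[0,38,154,80,0,0,14],[0,38,154,80,0,0,14]]'
python3 - <<'E'
from h import *
P=arm.camera_params("wrist");print(P)
p,d=arm.capture("wrist");cv2.imwrite("pics/w1.png",p[:,:,::-1]);np.savez("wrist1.npz",p=p,d=d)
p,d=arm.capture("top");cv2.imwrite("pics/t1.png",p[:,:,::-1])
E
python3 d.py -15 -135 27
```

```text
time_s: 2.35
ee_pos: [0.5232, -0.1058, 0.1204]
eef_rot: [[0.986, -0.166, -0.005], [-0.166, -0.986, 0.001], [-0.005, -0.0, -1.0]]
contact_force: [0.2, -0.1, 0.4]
finger_gap: 1.003
{'mtx': array([[353.92524476,   0.        , 323.50056514],
       [  0.        , 353.92524476, 239.12816743],
       [  0.        ,   0.        ,   1.        ]]), 'position': array([ 0.53705592, -0.02854477,  0.28560369]), 'rotation': array([[ 0.98596791, -0.1576019 , -0.05503557],
       [-0.16688064, -0.93894898, -0.30087483],
       [-0.00425715,  0.3058373 , -0.95207427]])}
now st [ -15.3 -133.3] z 123.1 t 2.45 F [-0.2  0.1 -0.3]
shift [ 0.3  1.7 96.1] rv [0.   0.01 0.16]
```

View pics/w1.png

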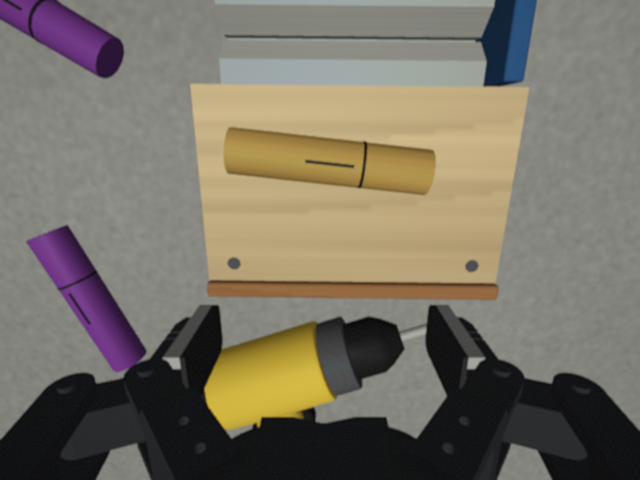

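View pics/t1.png

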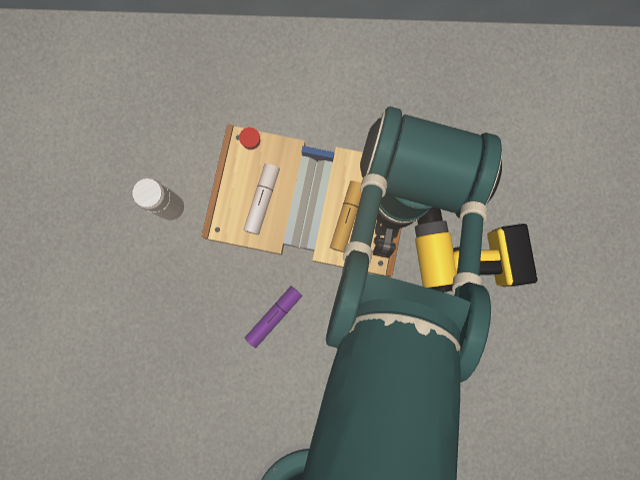

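The wrist view shows the bar from (232,150) to (428,172). The board's inner corners are at (191,84) and (527,87), and the slot is at row ~38. I'll refine the positions from this view.

Run:
```python
from h import *
from d import tost
P=arm.camera_params("wrist")
print("board inner corners st",[tost(x).round(1) for x in onplane("wrist",[[191,84],[527,87]],.036)])
print("batten inner edge st (z44)",[tost(x).round(1) for x in onplane("wrist",[[210,282],[495,285]],.044)])
print("board left edge/right edges ",[tost(x).round(1) for x in onplane("wrist",[[208,270],[499,272]],.036)])
print("slot",[tost(x).round(1) for x in onplane("wrist",[[226,36],[482,40]],.021)])
z=np.load("wrist1.npz");X=pts("wrist",z['d'],P)
m=(X[...,2]>.046)&(X[...,2]<.075)&(z['d']>0);m[:,:]&=True;m[:100]=0;m[230:]=0;m=big(m)
Y=X[m];r=cv2.minAreaRect((Y[:,:2]*1000).astype(np.float32));print(m.sum(),r,"st",tost(np.array(r[0])/1000),np.percentile(Y[:,2],98))
b=(np.abs(X[...,2]-.036)<.01)&(z['d']>0);b[:,:190]=0;print("board z",np.median(X[200:270,230:480,2]))
```

```text
board inner corners st [array([-102.2,  -29.1]), array([118.7, -30.5])]
batten inner edge st (z44) [array([-100.7, -167.4]), array([ 114.8, -169.6])]
board left edge/right edges  [array([-104., -161.]), array([ 120.5, -162.3])]
slot [array([-80.6,   2.1]), array([91.2,  0. ])]
9772 ((538.4556274414062, -51.33283615112305), (29.89642333984375, 130.00050354003906), 74.39349365234375) st [-11.75342442 -76.91274883] 0.06970184885009242
board z 0.03909196087905055
```

```bash
sed -i 's/.563,.0225\]);YAW=-9.7/.565,.0222]);YAW=-10.0/' d.py; python3 d.py -14 -133 28; python3 -m jog '[[0,0,0,30,0,0,0.4],[0,0,0,60,0,0,0.4],[0,0,0,80,0,0,0.4],[0,0,0,88,0,0,0.4],[0,0,0,92,0,0,0.4],[0,0,0,92,0,0,0.4]]';  python3 - <<'E'
from h import *
P=arm.camera_params("wrist")
p,d=arm.capture("wrist");cv2.imwrite("pics/w2.png",p[:,:,::-1])
p,d=arm.capture("scene");cv2.imwrite("pics/s2.png",cv2.resize(p[130:350,180:420,::-1],None,fx=3,fy=2.7))
E
python3 d.py -14 -133 28
```

```text
now st [ -16.6 -133.4] z 123.1 t 2.45 F [-0.2  0.1 -0.3]
shift [ 2.6 -0.4 95.1] rv [0.   0.01 0.46]
time_s: 3.2
ee_pos: [0.5263, -0.1065, 0.0318]
eef_rot: [[0.985, -0.173, 0.001], [-0.173, -0.985, -0.0], [0.002, 0.0, -1.0]]
contact_force: [0.4, 0.1, 0.6]
finger_gap: 0.998
now st [ -15.7 -133.5] z 31.9 t 3.3 F [-0.   0.1  0.4]
shift [ 1.7 -0.5  4. ] rv [ 0.01 -0.11  0.06]
```

View pics/w2.png

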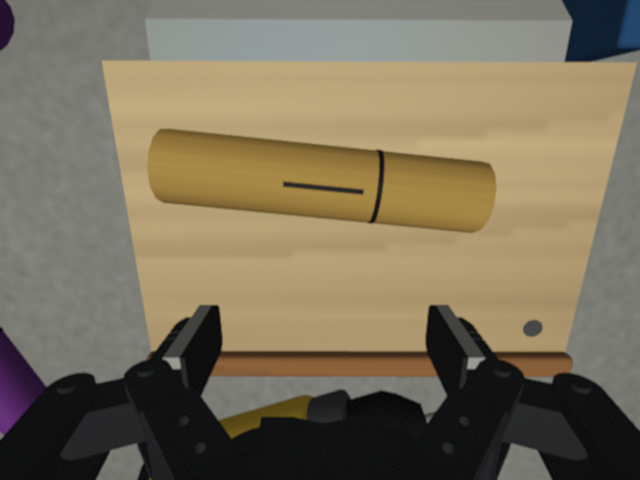

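View pics/s2.png

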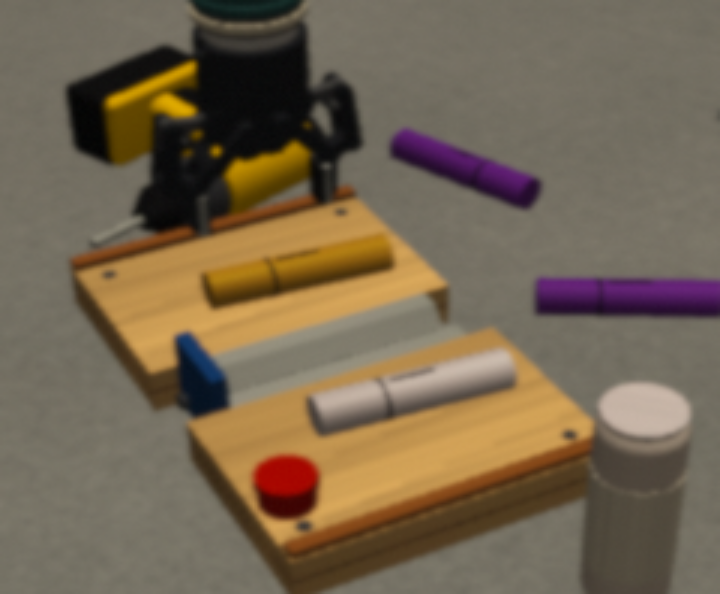

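The wrist and scene views show both fingers over the board between batten and bar, about 5–9 mm above the board. I'll lower 3 mm, then start pushing slowly along tool -y.

```bash
python3 -m jog '[[0,1,0,3,0,0,0],[0,1,-8,3,0,0,0],[0,1,-16,3,0,0,0],[0,1,-19,3,0,0,0],[0,1,-22,3,0,0,0],[0,1,-25,3,0,0,0],[0,1,-28,3,0,0,0],[0,1,-31,3,0,0,0],[0,1,-34,3,0,0,0],[0,1,-37,3,0,0,0]]';  python3 - <<'E'
from h import *
p,d=arm.capture("wrist");cv2.imwrite("pics/w3.png",p[:,:,::-1])
E
python3 d.py -14 -40 28
```

```text
time_s: 4.55
ee_pos: [0.533, -0.07, 0.0281]
eef_rot: [[0.985, -0.173, 0.0], [-0.173, -0.985, -0.0], [0.0, 0.0, -1.0]]
contact_force: [0.3, -0.6, 2.8]
finger_gap: 0.995
now st [-15.4 -96.1] z 28.2 t 4.6 F [-0.7  0.4  0.9]
shift [  1.5 -56.1   0.2] rv [-0.   -0.03  0.06]
```

View pics/w3.png

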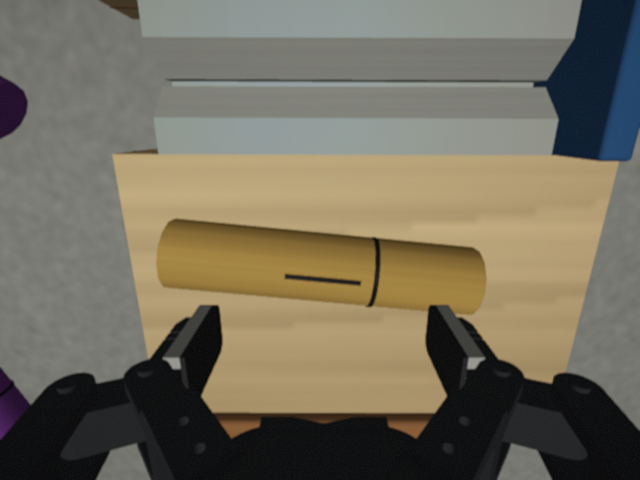

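```bash
python3 -m jog '[[0,1,-3,0,0,0,0],[0,1,-6,0,0,0,0],[0,1,-8,0,0,0,0],[0,1,-10,0,0,0,0],[0,1,-12,0,0,0,0],[0,1,-14,0,0,0,0],[0,1,-16,0,0,0,0],[0,1,-18,0,0,0,0],[0,1,-20,0,0,0,0]]';  python3 - <<'E'
from h import *
p,d=arm.capture("wrist");cv2.imwrite("pics/w4.png",p[:,:,::-1])
E
python3 d.py -14 -40 28
```

```text
time_s: 5.72
ee_pos: [0.5394, -0.0506, 0.0299]
eef_rot: [[0.985, -0.173, 0.004], [-0.173, -0.985, -0.0], [0.004, -0.0, -1.0]]
contact_force: [-0.5, 0.0, 9.5]
finger_gap: 1.0
now st [-12.5 -75.9] z 29.9 t 5.78 F [-1.9  0.4  9.4]
shift [ -1.4 -35.9   1.9] rv [-0.03 -0.24  0.05]
```

View pics/w4.png

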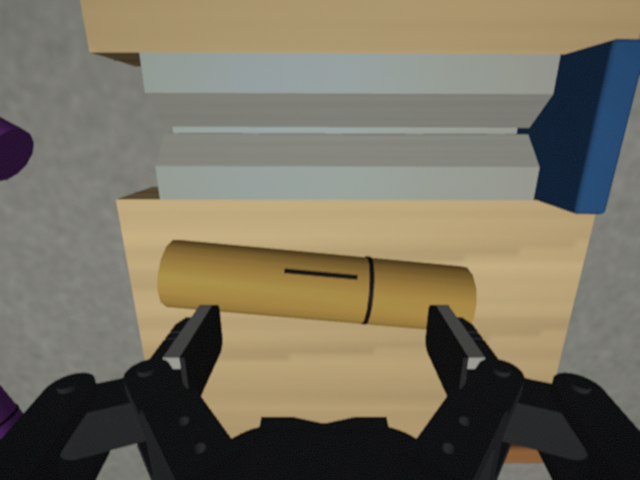

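The bar moved and rolled, but there is a 9.5 N upward force with no side force. The far fingertip is probably brushing the board, so I'll raise 4 mm.

```bash
python3 -m jog '[[0,0,0,-2,0,0,0],[0,0,0,-4,0,0,0],[0,0,0,-4,0,0,0]]';  python3 d.py -14 -40 32
```

```text
time_s: 6.15
ee_pos: [0.5369, -0.0504, 0.0316]
eef_rot: [[0.985, -0.173, -0.001], [-0.173, -0.985, 0.0], [-0.001, 0.0, -1.0]]
contact_force: [0.0, 0.9, 0.3]
finger_gap: 1.0
now st [-15.  -76.4] z 31.6 t 6.15 F [0.  0.9 0.3]
shift [  1.1 -36.4  -0.4] rv [0.   0.04 0.06]
```

```bash
python3 -m jog '[[0,1,-2,0,0,0,0],[0,1,-4,0,0,0,0],[0,1,-6,0,0,0,0],[0,1,-8,0,0,0,0],[0,1,-10,0,0,0,0],[0,1,-12,0,0,0,0],[0,1,-14,0,0,0,0],[0,1,-16,0,0,0,0]]';  python3 - <<'E'
from h import *
p,d=arm.capture("wrist");cv2.imwrite("pics/w5.png",p[:,:,::-1])
E
python3 d.py -14 -40 32
```

```text
time_s: 7.15
ee_pos: [0.541, -0.0348, 0.0319]
eef_rot: [[0.985, -0.173, 0.0], [-0.173, -0.985, -0.0], [0.0, -0.0, -1.0]]
contact_force: [-0.1, 0.5, 0.7]
finger_gap: 1.0
now st [-13.7 -60.1] z 31.9 t 7.2 F [0.6 0.4 0.6]
shift [ -0.3 -20.1  -0.1] rv [-0.01 -0.01  0.06]
```

View pics/w5.png

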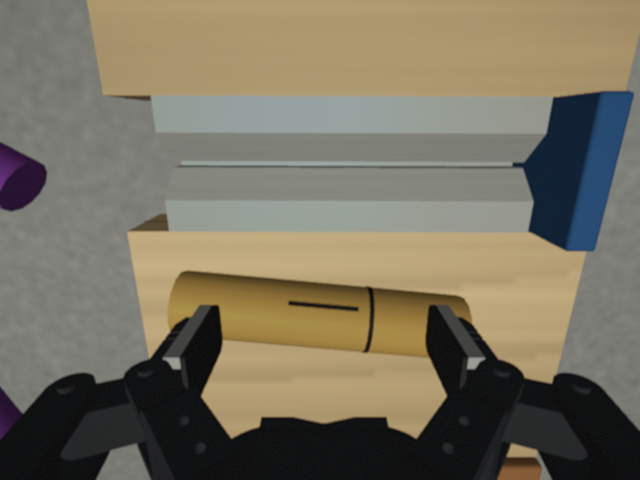

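Run:
```python
from h import *
import d as D
p,d=arm.capture("wrist");P=arm.camera_params("wrist");X=pts("wrist",d,P);np.savez("wrist5.npz",p=p,d=d)
p2,d2=arm.capture("scene");cv2.imwrite("pics/s5.png",cv2.resize(p2[150:330,190:390,::-1],None,fx=4,fy=3.3,interpolation=cv2.INTER_CUBIC))
for col in (200,210,445,455,320,190,465):
    print("col",col)
    for r in range(260,380,8):
        x=X[r,col];print("  ",r,D.tost(x).round(0),(x[2]*1000).round(0),end="")
    print()
```

```text
col 200
   260 [-73. -44.] 37.0   268 [-74. -48.] 36.0   276 [-69. -46.] 52.0   284 [-67. -47.] 56.0   292 [-66. -49.] 60.0   300 [-66. -52.] 63.0   308 [-62. -49.] 75.0   316 [-60. -49.] 81.0   324 [-58. -49.] 87.0   332 [-57. -50.] 89.0   340 [-56. -52.] 91.0   348 [-56. -55.] 92.0   356 [-57. -58.] 92.0   364 [-57. -61.] 93.0   372 [-56. -63.] 94.0
col 210
   260 [-69. -44.] 36.0   268 [-69. -48.] 36.0   276 [-64. -46.] 52.0   284 [-63. -47.] 57.0   292 [-62. -49.] 60.0   300 [-62. -53.] 61.0   308 [-58. -49.] 74.0   316 [-56. -50.] 79.0   324 [-56. -53.] 80.0   332 [-57. -56.] 80.0   340 [-57. -59.] 81.0   348 [-56. -61.] 83.0   356 [-56. -64.] 84.0   364 [-56. -67.] 85.0   372 [-57. -70.] 85.0
col 445
   260 [ 45. -44.] 38.0   268 [ 46. -48.] 37.0   276 [ 47. -53.] 35.0   284 [ 47. -57.] 35.0   292 [ 47. -61.] 37.0   300 [ 41. -57.] 53.0   308 [ 34. -49.] 74.0   316 [ 32. -50.] 80.0   324 [ 30. -49.] 86.0   332 [ 29. -51.] 89.0   340 [ 29. -54.] 89.0   348 [ 29. -56.] 91.0   356 [ 29. -59.] 92.0   364 [ 29. -62.] 92.0   372 [ 29. -64.] 93.0
col 455
   260 [ 51. -44.] 36.0   268 
[... 694 characters left out ...]
[-79. -45.] 35.0   268 [-79. -48.] 36.0   276 [-73. -45.] 52.0   284 [-71. -47.] 58.0   292 [-70. -49.] 61.0   300 [-70. -52.] 62.0   308 [-70. -55.] 65.0   316 [-69. -57.] 66.0   324 [-61. -49.] 87.0   332 [-60. -49.] 91.0   340 [-58. -49.] 96.0   348 [-56. -50.] 100.0   356 [-56. -52.] 101.0   364 [-57. -54.] 101.0   372 [-56. -56.] 103.0
col 465
   260 [ 55. -44.] 37.0   268 [ 56. -48.] 37.0   276 [ 56. -53.] 36.0   284 [ 57. -57.] 36.0   292 [ 57. -61.] 37.0   300 [ 58. -65.] 37.0   308 [ 49. -59.] 57.0   316 [ 48. -61.] 60.0   324 [ 40. -53.] 79.0   332 [ 35. -49.] 92.0   340 [ 33. -50.] 95.0   348 [ 31. -49.] 101.0   356 [ 30. -49.] 104.0   364 [ 30. -52.] 104.0   372 [ 30. -54.] 105.0
```

View pics/s5.png

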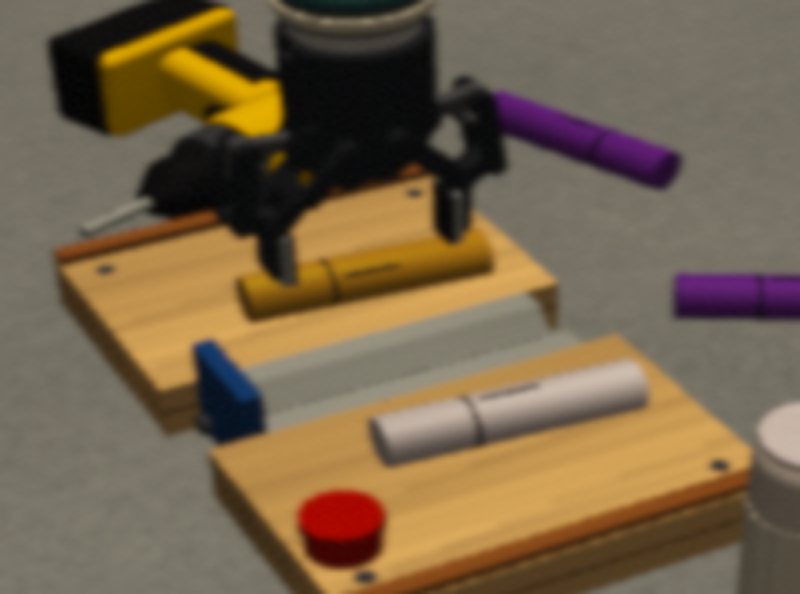

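The depth and scene views show the open fingertips standing over the bar at z of about 72 mm, so when open they sit much farther behind the TCP than I assumed. The earlier 9.5 N was a fingertip resting on the bar's top. I'll lift, go back behind the bar, half close the fingers and measure the tips.

```bash
python3 -m jog '[[0,0,0,-20,0,0,0],[0.5,0,0,-40,0,0,0],[0.5,0,25,-50,0,0,0],[0.5,0,50,-50,0,0,0],[0.5,0,60,-50,0,0,0],[0.5,0,60,-50,0,0,0],[0.5,0,60,-50,0,0,0],[0.5,0,60,-50,0,0,0]]' 20
cat > look.py <<'E'
from h import *
import d as D,sys
tag=sys.argv[1]
p,d=arm.capture("wrist");P=arm.camera_params("wrist");X=pts("wrist",d,P);np.savez(f"wrist{tag}.npz",p=p,d=d)
cv2.imwrite(f"pics/w{tag}.png",p[:,:,::-1])
p2,d2=arm.capture("scene");cv2.imwrite(f"pics/s{tag}.png",cv2.resize(p2[150:330,190:390,::-1],None,fx=4,fy=3.3,interpolation=cv2.INTER_CUBIC));np.savez(f"scene{tag}.npz",p=p2,d=d2)
hsv=cv2.cvtColor(p,cv2.COLOR_RGB2HSV);m=(hsv[...,1]>135)&(hsv[...,0]>14)&(hsv[...,0]<28)&(X[...,2]>.036)&(X[...,2]<.072)&(d>0)
S=((X[...,:2]-D.VEE)@np.c_[D.ex,D.ey])*1000
m&=(S[...,1]>-165)&(S[...,1]<60)
if m.sum()>50:
    m=big(m);Y=np.c_[S[m],X[m][:,2]*1000];Z=Y[Y[:,2]>np.percentile(Y[:,2],97)-12]
    r=cv2.minAreaRect(Z[:,:2].astype(np.float32));print("bar st rect",r,"ztop",np.percentile(Y[:,2],97).round(1),"x",np.percentile(Y[:,0],[1,99]).round(1),"n",m.sum())
o=arm.observe();print("tcp st",D.tost(o['ee_pos']).round(1),"z",o['ee_pos'][2],"F",o['contact_force'].round(1))
k=(np.max(p,-1)<75)&(d>0)&(d<.25);k[:240]=0
f=k&(np.abs(X[...,2]-o['ee_pos'][2])<.06)
Q=np.c_[S[f],X[f][:,2]*1000]
print("dark tips: min z",np.percentile(Q[:,2],[0.2,1,3]).round(1)); lo=Q[Q[:,2]<np.percentile(Q[:,2],3)];print(" their x",np.percentile(lo[:,0],[2,98]).round(1),"y",np.percentile(lo[:,1],[2,98]).round(1))
E
python3 look.py 6
```

```text
time_s: 8.3
ee_pos: [0.5306, -0.0933, 0.0816]
eef_rot: [[0.985, -0.172, -0.0], [-0.172, -0.985, 0.0], [-0.0, -0.0, -1.0]]
contact_force: [-0.2, 0.3, -0.8]
finger_gap: 0.502
bar st rect ((-36.6076545715332, -62.65629577636719), (27.46221160888672, 84.8863525390625), 84.4294662475586) ztop 66.7 x [-77.6   4.8] n 8686
tcp st [ -13.8 -119.9] z 0.08174256791624313 F [-0.7 -0.2  1.1]
dark tips: min z [29.1 37.9 39.5]
 their x [-228.8   66.5] y [-211.  -168.2]
```

View pics/w6.png

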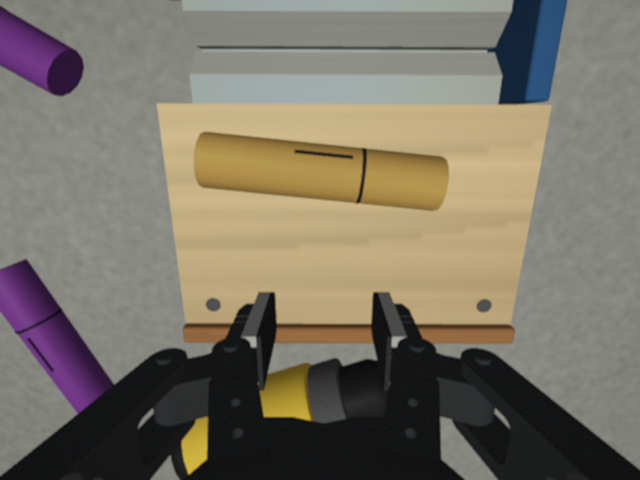

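View pics/s6.png

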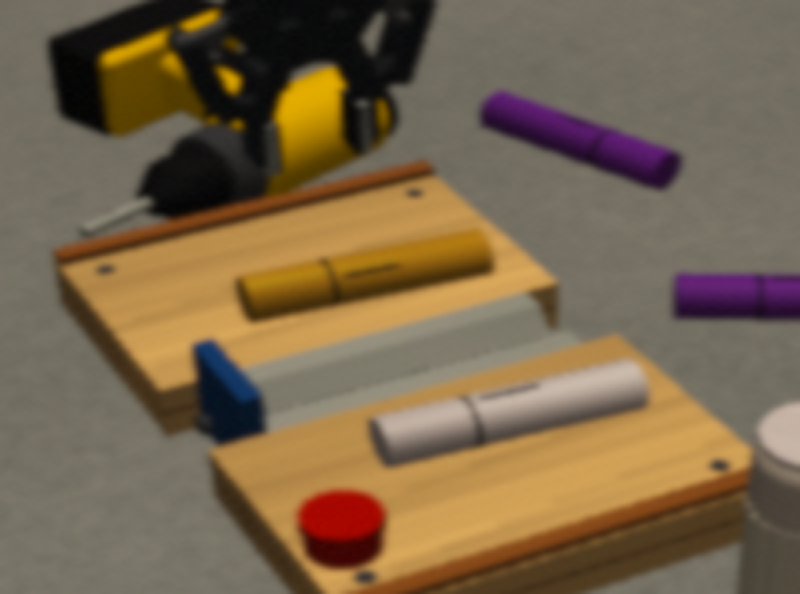

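```bash
cat > tips.py <<'E'
from h import *
import d as D,sys
P=arm.camera_params("wrist");d=np.load(f"wrist{sys.argv[1]}.npz")['d'];X=pts("wrist",d,P)
o=arm.observe()
for c in map(int,sys.argv[2:]):
    col=X[240:420,c]; tz=col[:,2]; j=[i for i in range(2,178) if d[240+i,c]<d[240+i-2,c]-.015]
    for i in j[:4]: print(c,240+i,D.tost(col[i]).round(1),(tz[i]*1000).round(1))
E
python3 tips.py 6 262 267 271 377 382 387
```

```text
262 292 [ -39.9 -108.9] 110.4
262 293 [ -39.7 -108.8] 111.5
262 408 [ -27.8 -102.6] 182.0
262 409 [ -27.9 -103.4] 181.4
267 277 [-13.9 -41.3] 246.9
267 292 [ -38.  -109.6] 108.9
267 293 [ -37.6 -108.9] 111.2
267 417 [ -27.8 -110.1] 176.9
271 292 [ -36.2 -109.5] 109.2
271 293 [ -35.9 -108.9] 111.2
271 373 [ -54.6 -225.8] 15.3
271 374 [ -53.3 -220.7] 23.0
377 292 [   9.2 -109.2] 109.6
377 293 [   9.  -109.1] 110.9
377 319 [-13.9 -41.3] 246.9
377 352 [-13.9 -41.3] 246.9
382 292 [  11.3 -109.2] 109.6
382 293 [  11.1 -109. ] 111.1
382 404 [-13.9 -41.3] 246.9
382 417 [   0.6 -109.3] 177.7
387 292 [  13.4 -109.1] 110.0
387 293 [-13.9 -41.3] 246.9
387 363 [-13.9 -41.3] 246.9
387 396 [   1.7 -103.8] 176.8
```

Tips at half closure measure about 27 mm behind the TCP, with the front face 11 mm ahead. I'll descend in stages with a check.

```bash
python3 -m jog '[[0.5,0,0,20,0,0,0],[0.5,0,0,40,0,0,0],[0.5,0,0,50,0,0,0],[0.5,0,0,55,0,0,0],[0.5,0,0,55,0,0,0]]'; python3 look.py 7 | head -2; python3 tips.py 7 267 382
```

```text
time_s: 9.02
ee_pos: [0.5307, -0.094, 0.0269]
eef_rot: [[0.985, -0.173, -0.0], [-0.173, -0.985, 0.0], [-0.0, -0.0, -1.0]]
contact_force: [-0.7, 0.6, -0.5]
finger_gap: 0.502
bar st rect ((-36.57221221923828, -62.48280334472656), (27.375049591064453, 85.2376708984375), 84.11624145507812) ztop 67.0 x [-77.6   5.1] n 16879
tcp st [ -13.  -120.5] z 0.027538629110700118 F [0.2 0.4 0.6]
267 292 [ -37.2 -110. ] 55.0
267 293 [ -36.9 -109.5] 56.9
267 332 [-13.3 -41.8] 192.7
267 336 [-13.3 -41.8] 192.7
382 292 [  12.  -109.7] 55.7
382 293 [  11.8 -109.5] 57.0
382 415 [  22.4 -208.5] 21.8
382 416 [  22.  -206.9] 24.2
```

View pics/s7.png

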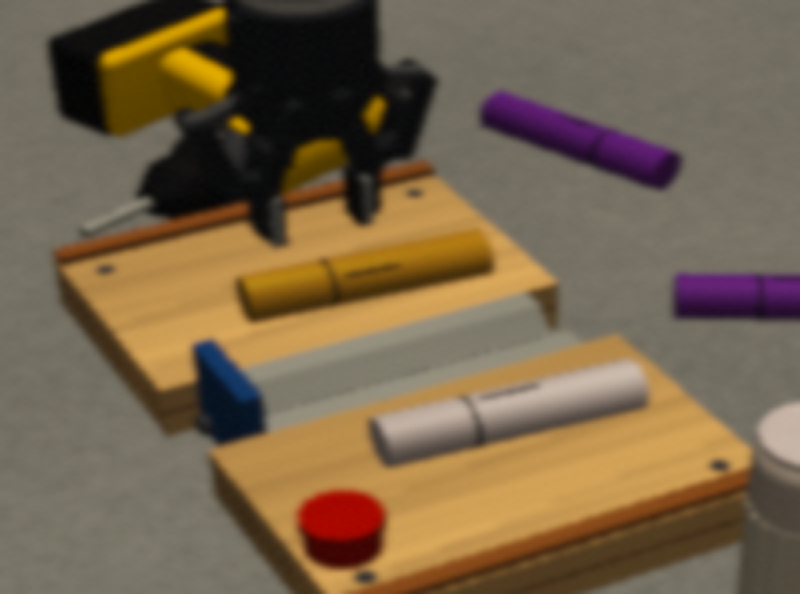

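```bash
python3 -m jog '[[0.5,0,0,6,0,0,0],[0.5,0,0,10,0,0,0],[0.5,0,0,12,0,0,0],[0.5,0,-8,12,0,0,0],[0.5,0,-16,12,0,0,0],[0.5,0,-19,12,0,0,0],[0.5,0,-22,12,0,0,0],[0.5,0,-25,12,0,0,0],[0.5,0,-28,12,0,0,0],[0.5,0,-31,12,0,0,0]]'; python3 look.py 8 | head -2; python3 tips.py 8 267 382
```

```text
time_s: 10.38
ee_pos: [0.536, -0.0634, 0.0149]
eef_rot: [[0.985, -0.173, 0.0], [-0.173, -0.985, -0.0], [0.0, 0.0, -1.0]]
contact_force: [-0.4, -0.7, 0.4]
finger_gap: 0.5
bar st rect ((-36.431392669677734, -57.43212127685547), (28.687705993652344, 85.26937866210938), 84.46572875976562) ztop 66.4 x [-77.3   5.4] n 17632
tcp st [-13.7 -89.2] z 0.014895401623643861 F [ 0.8  0.1 -0.2]
267 290 [-13.8 -10.6] 180.1
267 417 [-27.6 -78.6] 110.8
382 368 [-13.8 -10.6] 180.1
382 417 [  0.6 -78.6] 110.8
```

View pics/w8.png

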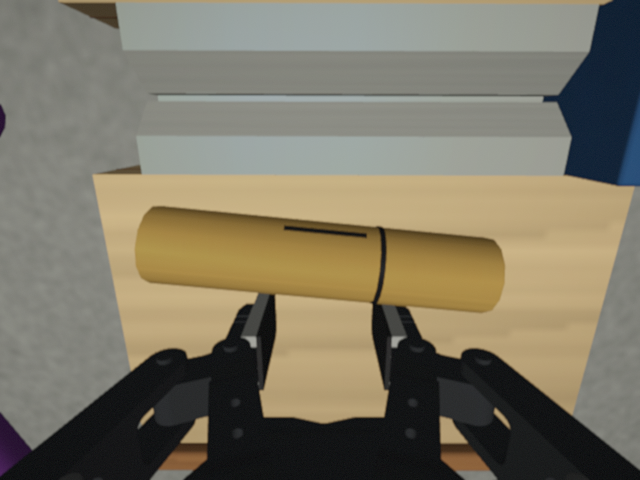

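The far finger is touching at (380,300). The bar rolls but keeps its -5.5° skew, so I'll shift toward its far end and square it up.

```bash
python3 -m jog '[[0.5,0,3,0,0,0,0],[0.5,20,3,0,0,0,0],[0.5,38,3,0,0,0,0],[0.5,38,1,0,0,0,0],[0.5,38,-2,0,0,0,0],[0.5,38,-5,0,0,0,0],[0.5,38,-7,0,0,0,0],[0.5,38,-9,0,0,0,0]]'; python3 look.py 9 | head -2
```

```text
time_s: 11.48
ee_pos: [0.5747, -0.0609, 0.0149]
eef_rot: [[0.985, -0.172, -0.0], [-0.172, -0.985, -0.0], [-0.0, 0.0, -1.0]]
contact_force: [0.7, 0.2, 0.4]
finger_gap: 0.498
bar st rect ((-35.21244430541992, -43.874027252197266), (28.074129104614258, 85.86762237548828), 82.8010025024414) ztop 66.4 x [-75.7   6.6] n 18371
tcp st [ 24.2 -80.1] z 0.014953408069323812 F [ 0.3  0.2 -0.2]
```

View pics/w9.png

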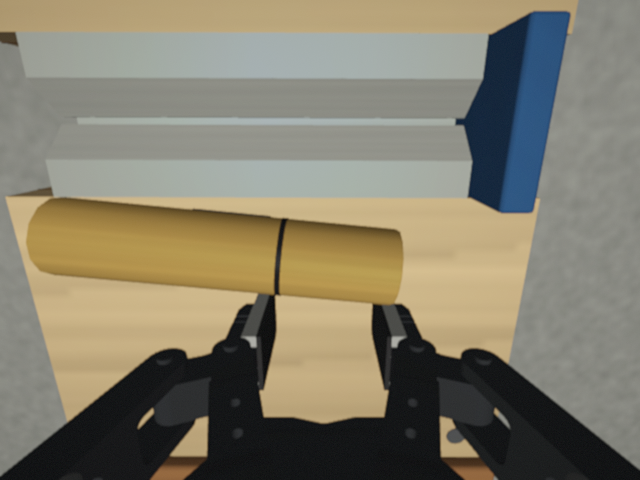

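The bar rolled ahead about 13 mm and is still skewed, since it rolls too easily for a gentle push to turn it. The V edge will do the squaring, so I'll keep pushing near its far end, slowly.

```bash
python3 -m jog '[[0.5,0,-2,0,0,0,0],[0.5,0,-4,0,0,0,0],[0.5,0,-6,0,0,0,0],[0.5,0,-8,0,0,0,0],[0.5,0,-10,0,0,0,0],[0.5,0,-12,0,0,0,0],[0.5,0,-14,0,0,0,0]]'; python3 look.py 10 | head -2
```

```text
time_s: 12.45
ee_pos: [0.5774, -0.0473, 0.0149]
eef_rot: [[0.985, -0.173, -0.0], [-0.173, -0.985, -0.0], [-0.0, 0.0, -1.0]]
contact_force: [-0.0, 0.7, -0.1]
finger_gap: 0.505
bar st rect ((-34.088871002197266, -30.98235321044922), (28.558637619018555, 85.50057220458984), 84.48004150390625) ztop 66.4 x [-74.5   7.8] n 18247
tcp st [ 24.2 -66.1] z 0.01484343065316316 F [-0.1  0.4  0.1]
```

View pics/w10.png

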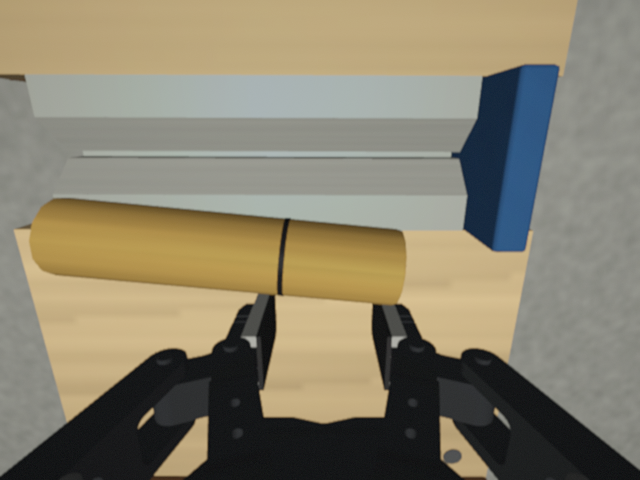

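```bash
python3 -m jog '[[0.5,0,-2,0,0,0,0],[0.5,0,-4,0,0,0,0],[0.5,0,-6,0,0,0,0],[0.5,0,-8,0,0,0,0],[0.5,0,-10,0,0,0,0],[0.5,0,-12,0,0,0,0]]'; python3 look.py 11 | head -2
```

```text
time_s: 13.3
ee_pos: [0.5795, -0.0354, 0.0149]
eef_rot: [[0.985, -0.173, 0.0], [-0.173, -0.985, 0.0], [0.0, -0.0, -1.0]]
contact_force: [-0.5, 0.0, -0.3]
finger_gap: 0.498
bar st rect ((-33.10456848144531, -19.084314346313477), (29.112709045410156, 85.67863464355469), 84.12223052978516) ztop 66.4 x [-73.4   8.9] n 18177
tcp st [ 24.2 -54.1] z 0.01485324231461866 F [-0.5 -0.3  0.3]
```

View pics/w11.png

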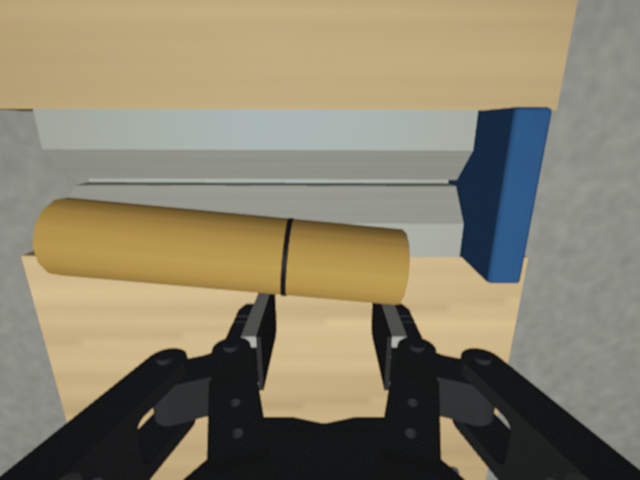

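```bash
python3 -m jog '[[0.5,0,-2,0,0,0,0],[0.5,0,-4,0,0,0,0],[0.5,0,-6,0,0,0,0],[0.5,0,-7,0,0,0,0],[0.5,0,-8,0,0,0,0],[0.5,0,-8,0,0,0,0]]'; python3 look.py 12 | head -2
```

```text
time_s: 14.15
ee_pos: [0.5808, -0.0276, 0.0149]
eef_rot: [[0.985, -0.173, -0.0], [-0.173, -0.985, 0.0], [-0.0, -0.0, -1.0]]
contact_force: [-0.2, -0.3, -0.4]
finger_gap: 0.502
bar st rect ((-32.103736877441406, 1.4515085220336914), (26.84910011291504, 85.36222076416016), 89.64220428466797) ztop 57.7 x [-73.    9.6] n 16733
tcp st [ 24.2 -46.4] z 0.014874634689507574 F [-0.2  0.3  0.8]
```

View pics/w12.png

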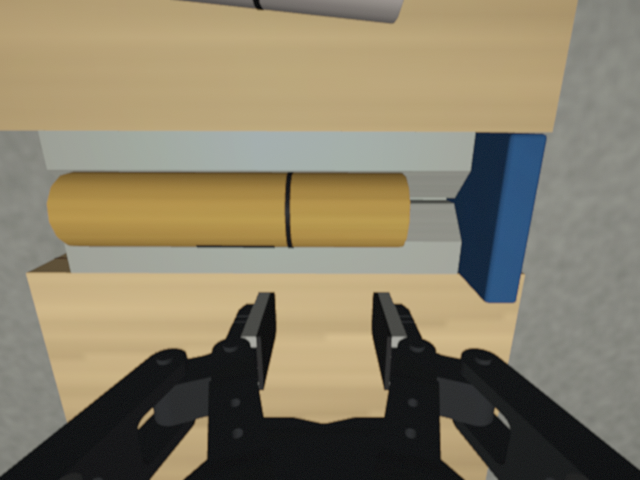

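The bar has dropped squarely into the V: top z is 57.7 mm (about 57 expected), yaw is 0, and it spans x -73 to +57. I'll lift, move behind its near end and shut the fingers.

```bash
python3 -m jog '[[0.5,0,5,-20,0,0,0],[0.6,0,5,-50,0,0,0],[0.8,0,5,-75,0,0,0],[1,-40,-15,-75,0,0,0],[1,-80,-30,-75,0,0,0],[1,-115,-47,-75,0,0,0],[1,-142,-47,-75,0,0,0],[1,-142,-47,-75,0,0,0],[1,-142,-47,-75,0,0,0]]' 20; python3 look.py 13; python3 tips.py 13 305 315 325 335 345
```

```text
time_s: 15.38
ee_pos: [0.4507, 0.0429, 0.0912]
eef_rot: [[0.985, -0.173, 0.003], [-0.173, -0.985, -0.0], [0.003, -0.001, -1.0]]
contact_force: [0.6, -0.2, 0.1]
finger_gap: -0.0
bar st rect ((-31.774030685424805, 1.7645034790039062), (26.054683685302734, 86.25355529785156), 89.7318344116211) ztop 57.6 x [-74.7  10. ] n 6179
tcp st [-116.2    0.4] z 0.09074550522445413 F [-1.   0.1  0.5]
dark tips: min z [31.1 31.8 33.6]
 their x [82.2 84.2] y [-11.    6.1]
305 302 [-124.1    7.1] 120.2
305 303 [-124.     7.6] 122.0
305 374 [-116.5   78.9] 256.0
315 290 [-119.8   11.2] 117.0
315 291 [-119.8   11. ] 117.6
315 393 [-116.5   78.9] 256.0
325 263 [-116.5   78.9] 256.0
325 290 [-115.5   11.2] 117.0
325 291 [-115.5   11.2] 118.1
325 340 [-116.5   78.9] 256.0
335 290 [-111.1   10.8] 116.2
335 291 [-111.2   11.3] 118.2
345 248 [-116.5   78.9] 256.0
345 302 [-107.     7.4] 120.8
345 303 [-107.1    7.5] 121.9
```

View pics/w13.png

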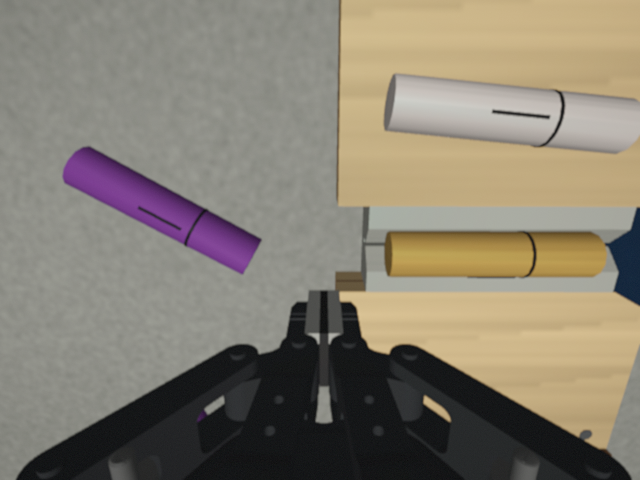

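View pics/s13.png

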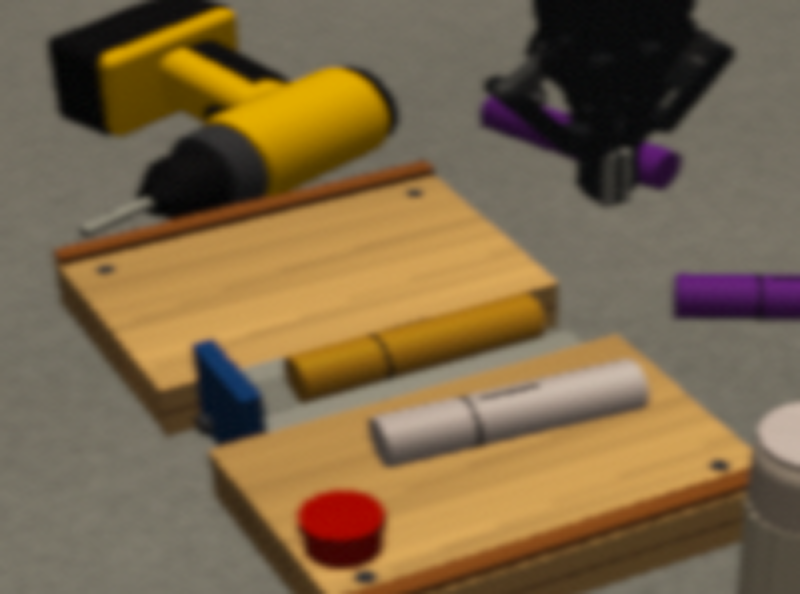

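The shut tips are also about 26 mm behind the TCP, about ±9 mm thick along x. The bar's near end is at x -75, y about 1.5. I'll lower so the tips reach z of about 41 and approach the end.

```bash
python3 -m jog '[[1,0,-1,30,0,0,0],[1,0,-1,60,0,0,0],[1,0,-1,72,0,0,0],[1,0,-1,76,0,0,0],[1,10,-1,76,0,0,0],[1,20,-1,76,0,0,0],[1,25,-1,76,0,0,0],[1,27,-1,76,0,0,0]]'; python3 look.py 14|head -2; python3 tips.py 14 325
```

```text
time_s: 16.48
ee_pos: [0.4768, 0.0394, 0.0144]
eef_rot: [[0.985, -0.173, 0.001], [-0.173, -0.985, 0.0], [0.001, -0.0, -1.0]]
contact_force: [-0.3, -0.2, 0.1]
finger_gap: -0.002
bar st rect ((-32.81145477294922, 1.9740314483642578), (87.59278869628906, 26.949560165405273), 0.21510054171085358) ztop 57.5 x [-74.9   9.7] n 13497
tcp st [-90.5   1.5] z 0.014051892998310687 F [ 0.3 -0.2  0.3]
325 280 [-90.6  80.1] 179.2
325 290 [-89.8  12.3] 40.4
325 291 [-89.8  12.4] 41.4
325 376 [-90.6  80.1] 179.2
```

View pics/w14.png

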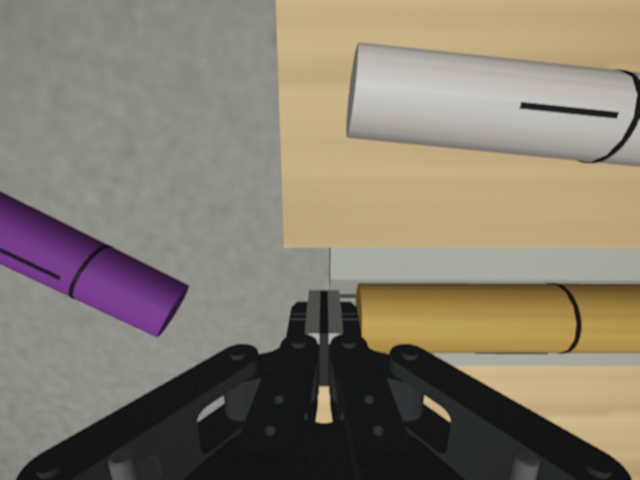

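View pics/s14.png

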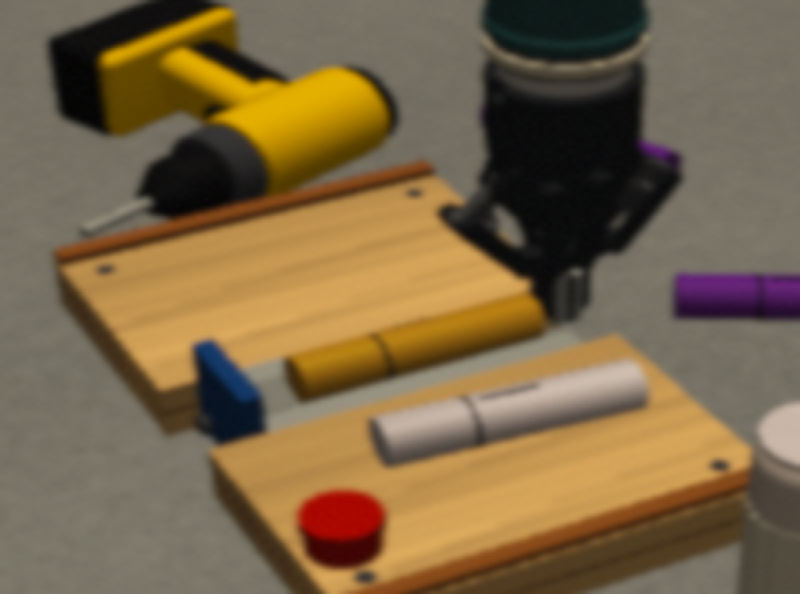

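```bash
python3 -m jog '[[1,2,0,0,0,0,0],[1,4,0,0,0,0,0],[1,6,0,0,0,0,0],[1,8,0,0,0,0,0],[1,10,0,0,0,0,0],[1,12,0,0,0,0,0],[1,14,0,0,0,0,0],[1,16,0,0,0,0,0]]'; python3 look.py 15|head -2
```

```text
time_s: 17.58
ee_pos: [0.4917, 0.0366, 0.0138]
eef_rot: [[0.985, -0.173, -0.0], [-0.173, -0.985, -0.0], [-0.0, 0.0, -1.0]]
contact_force: [-2.7, 0.0, -1.2]
finger_gap: 0.003
bar st rect ((-17.88837242126465, 1.5653047561645508), (27.560222625732422, 86.58558654785156), 89.6277084350586) ztop 57.9 x [-59.9  24. ] n 13528
tcp st [-74.3   1.5] z 0.013995150983774615 F [-0.4 -0.2 -0.8]
```

View pics/s15.png

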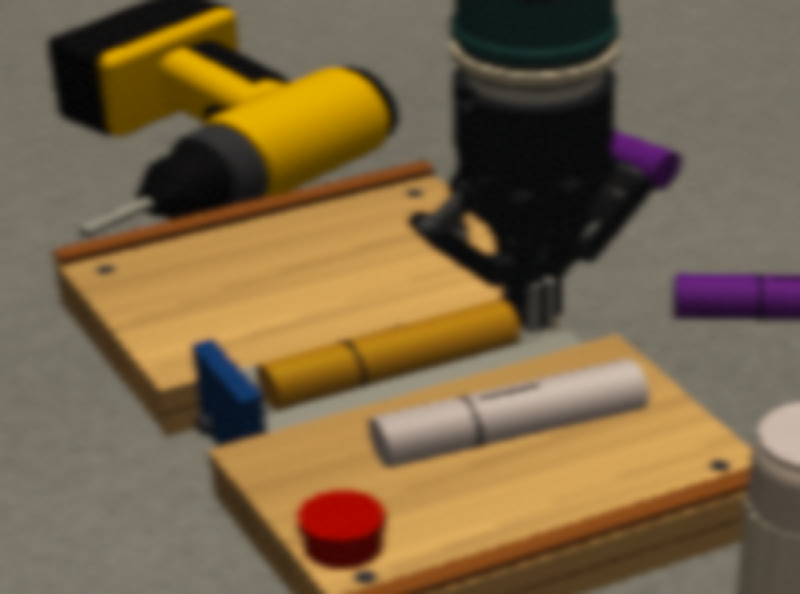

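View pics/w15.png

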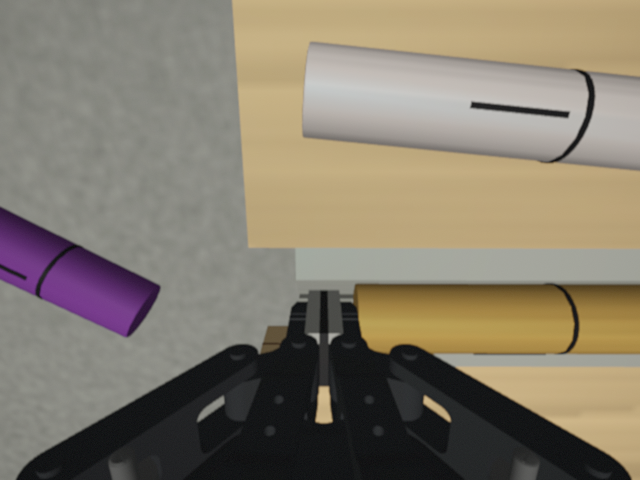

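The bar is sliding with the push at about 2.7 N, with roughly 13 mm left to go.

```bash
python3 -m jog '[[1,1.5,0,0,0,0,0],[1,3,0,0,0,0,0],[1,4.5,0,0,0,0,0],[1,6,0,0,0,0,0],[1,7.5,0,0,0,0,0],[1,9,0,0,0,0,0],[1,10,0,0,0,0,0],[1,11,0,0,0,0,0]]'; python3 look.py 16|head -2
```

```text
time_s: 18.68
ee_pos: [0.5025, 0.0348, 0.0139]
eef_rot: [[0.985, -0.173, 0.0], [-0.173, -0.985, 0.0], [0.0, -0.0, -1.0]]
contact_force: [-2.3, 0.4, 0.9]
finger_gap: -0.001
bar st rect ((-7.321842193603516, 1.7385673522949219), (27.036636352539062, 86.74705505371094), 89.86263275146484) ztop 57.7 x [-49.2  34.8] n 13593
tcp st [-63.6   1.5] z 0.013894768146630786 F [-1.9 -0.2  1.5]
```

```bash
python3 -m jog '[[1,0.5,0,0,0,0,0],[1,1,0,0,0,0,0]]'; python3 -m jog '[[1,0.5,0,0,0,0,0],[1,1,0,0,0,0,0]]'; python3 look.py 17|head -2
```

```text
time_s: 19.02
ee_pos: [0.5034, 0.0346, 0.0139]
eef_rot: [[0.985, -0.173, -0.0], [-0.173, -0.985, 0.0], [-0.0, -0.0, -1.0]]
contact_force: [-1.7, 1.0, 0.6]
finger_gap: 0.002
time_s: 19.27
ee_pos: [0.5044, 0.0344, 0.0139]
eef_rot: [[0.985, -0.173, -0.0], [-0.173, -0.985, -0.0], [-0.0, 0.0, -1.0]]
contact_force: [-2.7, 0.5, -0.2]
finger_gap: -0.0
bar st rect ((-5.18597412109375, 2.1028881072998047), (86.6740493774414, 27.18901824951172), 0.44118472933769226) ztop 57.7 x [-47.3  36.6] n 13632
tcp st [-61.7   1.5] z 0.013874277782037488 F [-2.5  0.5  1.3]
```

View pics/s17.png

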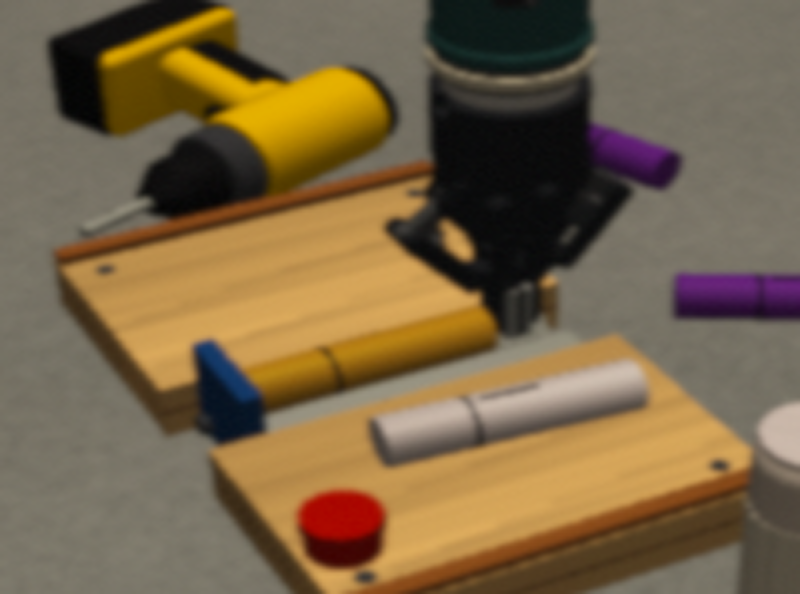

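Nearly there. I'll continue in 1 mm steps until the force rises.

```bash
python3 -m jog '[[1,0.5,0,0,0,0,0],[1,1,0,0,0,0,0]]'|grep -E "ee_pos|force";python3 -m jog '[[1,0.5,0,0,0,0,0],[1,1,0,0,0,0,0]]'|grep -E "ee_pos|force";python3 -m jog '[[1,0.5,0,0,0,0,0],[1,1,0,0,0,0,0]]'|grep -E "ee_pos|force"
```

```text
ee_pos: [0.5054, 0.0342, 0.0139]
contact_force: [-3.2, 0.3, 1.0]
ee_pos: [0.5055, 0.0342, 0.0136]
contact_force: [-6.1, 1.7, 2.3]
ee_pos: [0.5054, 0.0341, 0.0134]
contact_force: [-6.8, 1.8, 4.3]
```

The force rose to about 7 N and the hand stalled, so the bar is butted. I'll back straight off along -x, lift and inspect.

```bash
python3 -m jog '[[1,-2,0,0,0,0,0],[1,-8,0,0,0,0,0],[1,-20,0,0,0,0,0],[1,-30,0,-20,0,0,0],[1,-40,0,-60,0,0,0],[1,-60,0,-100,0,0,0],[1,-60,0,-120,0,0,0],[1,-60,40,-140,0,0,0],[1,-60,90,-150,0,0,0],[1,-60,130,-150,0,0,0]]'; python3 look.py 18|head -2
python3 - <<'E'
from h import *
p,d=arm.capture("top");np.savez("top18.npz",p=p,d=d);cv2.imwrite("pics/t18.png",cv2.resize(p[100:300,180:440,::-1],None,fx=3,fy=3,interpolation=cv2.INTER_CUBIC))
E
```

```text
time_s: 21.38
ee_pos: [0.4262, -0.0852, 0.1654]
eef_rot: [[0.985, -0.172, 0.004], [-0.172, -0.985, -0.001], [0.004, 0.001, -1.0]]
contact_force: [1.3, 0.1, -1.1]
finger_gap: -0.003
bar st rect ((17.56226348876953, -4.888332366943359), (130.45846557617188, 28.030595779418945), 0.13531313836574554) ztop 57.0 x [-47.2  80.7] n 7993
tcp st [-118.8 -131.4] z 0.16439828820162988 F [-0.5  0.   0.2]
```

View pics/w18.png

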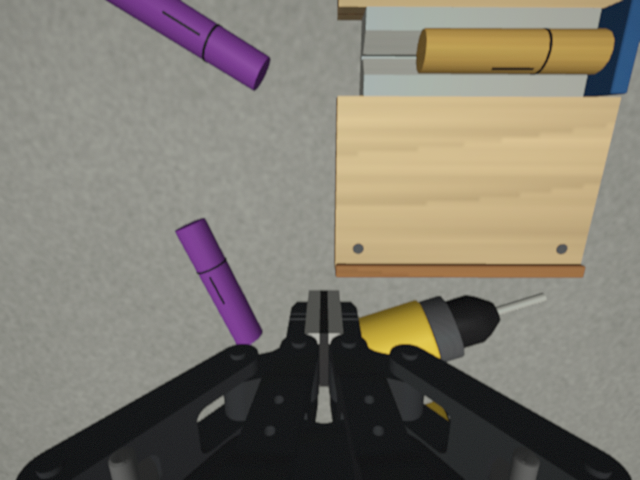

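View pics/s18.png

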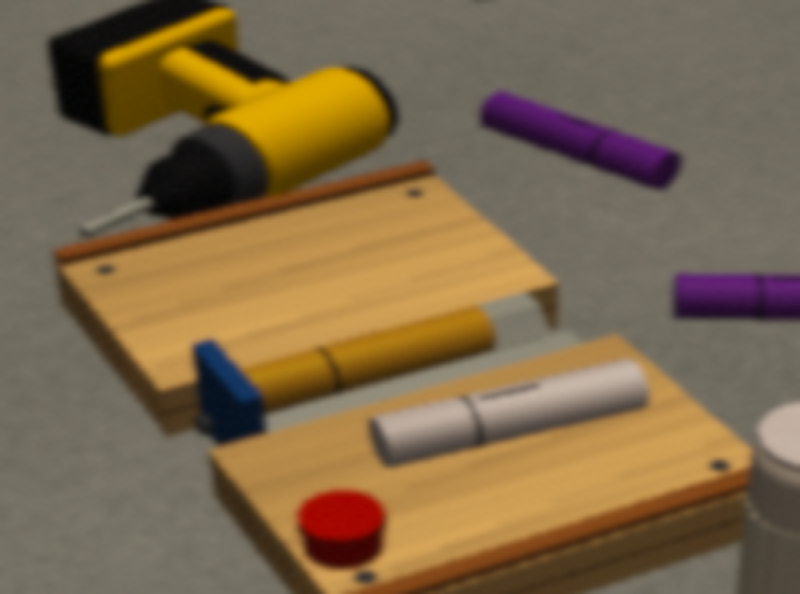

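View pics/t18.png

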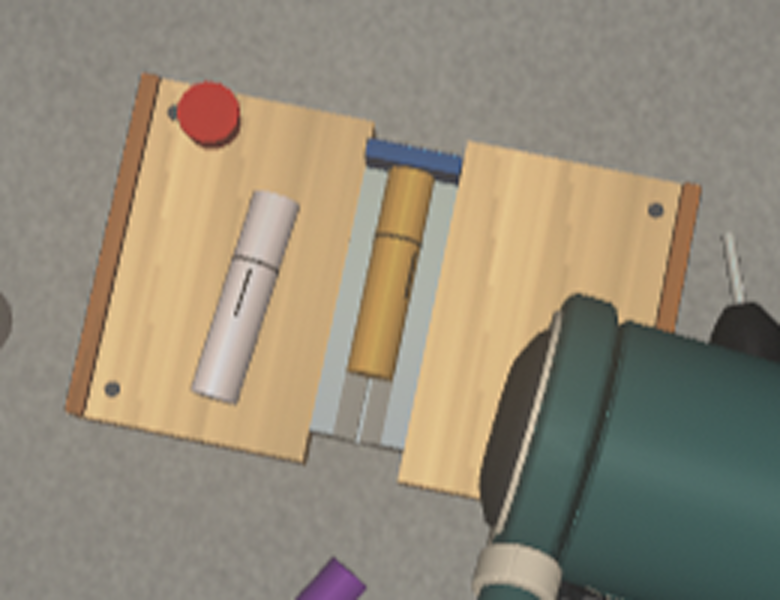

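The wrist, scene and top views all show the bar in the V, with its far end against the blue stop and the hand clear. I'll check the gap numerically and confirm nothing else moved.

Run:
```python
from h import *
import d as D
for n in("scene","top"):
    a=np.load(f"{n}0.npz")['p'].astype(int);b=np.load(f"{n}18.npz")['p'].astype(int)
    m=(np.abs(a-b).max(-1)>40).astype(np.uint8);k,l,s,c=cv2.connectedComponentsWithStats(m)
    print(n,[tuple(x) for x in s[1:] if x[4]>15])
f=lambda uv:np.array(uv)/3+[180,100]-.33
e=onplane("top",f([[371,377]]),.0535)[0];g=onplane("top",f([[358,442]]),.036)[0];print("block end to bar end x",(D.tost(e)-D.tost(g)).round(1))
# wrist: same-instrument gap via two known planes
p=np.load("scene18.npz");X=pts("scene",p['d']);S=((X[...,:2]-D.VEE)@np.c_[D.ex,D.ey])*1000
h=cv2.cvtColor(p['p'],cv2.COLOR_RGB2HSV)
m=(p['d']>0)&(np.abs(S[...,1])<16)&(X[...,2]>.048)&(X[...,2]<.062)&(S[...,0]<86)
br=m&(h[...,1]>135)&(h[...,0]>12)&(h[...,0]<28);print("bar x scene",np.percentile(S[br][:,0],[1,99]).round(1),br.sum(),"z",np.percentile(X[br][:,2],98))
```

```text
scene [(np.int32(295), np.int32(0), np.int32(35), np.int32(59), np.int32(1940)), (np.int32(531), np.int32(0), np.int32(18), np.int32(37), np.int32(287)), (np.int32(530), np.int32(38), np.int32(45), np.int32(26), np.int32(284)), (np.int32(521), np.int32(50), np.int32(10), np.int32(10), np.int32(36)), (np.int32(289), np.int32(53), np.int32(8), np.int32(7), np.int32(26)), (np.int32(449), np.int32(56), np.int32(11), np.int32(50), np.int32(158)), (np.int32(279), np.int32(61), np.int32(61), np.int32(88), np.int32(3005)), (np.int32(499), np.int32(62), np.int32(63), np.int32(20), np.int32(371)), (np.int32(438), np.int32(70), np.int32(13), np.int32(40), np.int32(203)), (np.int32(523), np.int32(85), np.int32(41), np.int32(22), np.int32(204)), (np.int32(510), np.int32(107), np.int32(19), np.int32(35), np.int32(174)), (np.int32(521), np.int32(106), np.int32(32), np.int32(30), np.int32(750)), (np.int32(490), np.int32(111), np.int32(19), np.int32(14), np.int32(101)), (np.int32(247), np.int32(217), np.int32(65), np.int32(28), np.int32(915)), (np.int32(251), np.int32(243), np.int32(63), np.int32(32), np.int32(912))]
top [(np.int32(296), np.int32(155), np.int32(28), np.int32(72), np.int32(1074)), (np.int32(299), np.int32(181), np.int32(198), np.int32(299), np.int32(25226)), (np.int32(295), np.int32(453), np.int32(8), np.int32(16), np.int32(68)), (np.int32(300), np.int32(471), np.int32(20), np.int32(9), np.int32(162))]
block end to bar end x [39.2 -0.4]
bar x scene [-45.1  77.3] 604 z 0.05900480145576191
```

Run:
```python
from bench import arm
o=arm.observe();print(o['time_s'],abs(o['dq']).max(),arm.hand_in())
```

```text
the job is handed in; nothing more can be done
21.525 2.4308764592270333 None
```

The brass bar is lying in the V with its far end against the blue stop. I handed the job in at 21.5 s with the hand clear of everything. I rolled the bar across the board with the half-closed fingers and it dropped squarely into the V. I then pushed its end along the V at about 2–3 N until the hand stalled, with the force rising to about 7 N.

**Final position:**
- **Height:** the bar's top is at 57–59 mm (57 expected).
- **End position:** its near end is 39.2 mm from the end of the block (40 expected). The scene camera puts that end at x -45 mm, as it should be when butted. The 0.8 mm difference is within measuring error. The stop hides the contact itself from the cameras.
- **Other objects:** comparing pictures from before and after, only the bar and the robot changed in view. The arm covered part of the drill in the last top view, but the scene view shows it unmoved.

**What disagreed or went wrong:**
- **Fingertip position:** the open tips measured about 40 mm behind the reported TCP, and half-closed or shut about 26 mm, where I had assumed 13 mm for open. On the first attempt the fingers therefore came down on top of the bar instead of behind it. They pressed it with up to about 9.5 N and rolled it about 12 mm before I noticed. I lifted off and pushed its side properly after that.
- **Bar angle:** the bar kept its skew of about 6° while rolling, even when I pushed near its far end. It straightened only when it dropped into the V.

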